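# Power up the rig from its switch board

### The arm

A 6-joint arm with a two-finger parallel gripper is mounted at the origin on a cart in front of the work surface, level with it; the furniture and walls round the work are solid. World frame = base frame: x ahead of the robot, y to its left, z up, the work surface at z = 0. Lengths are in m, angles in degrees, forces in N, time in s.
With the tool pointing down it reaches from about 0.4 to 0.825 m from the base axis. Payload 7 kg.
Tool frame: the origin (TCP) lies on the centre line of the jaws, within the pads' length; the fingertips stand 25 mm ahead of it and the grasp point (between the pads) lies 6 mm ahead of it; x points along the fingers, z is the direction in which the jaws open and shut, and the axes are right-handed (so a half turn about x gives the same grasp; the last joint's range is limited). The gripper opens to 88 mm and grips with 3 to 60 N. Pads are 19 mm wide; open, the fingers measure 130 mm over their backs; the gripper's body (78 mm by 193 mm) begins 47 mm behind the grasp point.
Start: joints at [-55.457, 20.546, 0.682, 0, -70.136, -16.507], TCP at [0.209, -0.642, 0.224] pointing down, gripper open.
Joint ranges: [-176.03, 176.03], [-82.01, 121.73], [-58.28, 71.71], [-173.87, 95.51], [-174.79, -0.11], [-173.66, 173.66]. Speed limits (degrees/s): [136.94, 136.94, 172.46, 180, 180, 180].

### API

Orientations are given as [roll, pitch, yaw] about the fixed x, y, z axes, in that order (R = Rz(yaw) Ry(pitch) Rx(roll)).
In Python, from plant import ctrl gives the robot as it stands. The module is installed in compiled form; this text tells all that it offers.
- The arm moves only by the tool send_rows, never from a script. Its argument "deltas" is a list of rows, each an object of numbers: "dx", "dy", "dz": the shift along the tool's x, y, z in mm; "ax", "ay", "az": the turn, a rotation vector about the tool's x, y, z in units of 5 degrees (1.0 is 5 degrees); "fingers": the opening, from 0 (shut) to 1 (fully open). A call has 1 to 12 rows; each row shifts and turns the commanded pose from where the row before left it, along the tool's axes as they then stand; what a row does not reach is not made up. A row lasts 1/8 s, in which the tool goes at most 62.5 mm and 10.7 degrees, less where a joint would pass 70% of its speed; a pose out of reach is approached as far as the arm can. A call with a gripper value outside its range is refused whole. The fingers move at their own pace and stop on an object; the grip force is fixed at half the most. Time passes only in rows, so rows that do not move let the fingers close. It gives the time, the measured TCP pose, the force and the opening at its end, in the units of the state.
- ctrl.get_obs(): the state, without advancing time (a new reading comes with each control period).
- ctrl.snapshot(name): name is "scene" or "top" or "wrist"; returns a dict with "image" (384x512x3 uint8, blue, green, red), "fx", "fy", "cx", "cy" (pixels), "k1" (the pictures are not rectified: a ray, as slopes to the right and down, at radius r is drawn at 1 + k1 r^2 times it, then the intrinsics apply), "R" (3x3) and "t" (3): a world point X has camera coordinates R X + t; the wrist camera has in their place "hand_eye" (4x4, takes a point from camera to tool coordinates, whose origin is the TCP and whose axes are the tool frame's). Camera axes: x right, y down, z forward; pixel columns grow to the right and rows downward; lengths in m; the calibration is good to about 2 mm. A picture is of the moment at which its call begins: read the wrist's pose just before it. There is no depth.
- ctrl.close_job(): hands the job in, once; it reports no verdict.
The state is a dict: "clock": time; "joint_pos": joint angles; "qvel": joint speeds; "tau": joint torques, N m; "tool_pos": TCP position; "orientation": TCP orientation; "force": force on the tool from outside, world axes, zero at the start; "moment": the same for the moment, N m; "opening": finger opening in m.
Only numpy, scipy, OpenCV 4.12 (cv2) and the standard library are available. Lean on these libraries where they do the work, as an engineer would, in place of code of your own. Each camera call takes 0.05 s, during which the arm holds its last target.

### The job

Start the rig from the switch board on the bench with the fingertips: tip the wide mains rocker fully on (its end nearest the robot goes down), then tip the narrow drive rocker on in the same way, then press the large round start button all the way down. Finish while still holding the start button down. Keep off the small round stop button, grasp nothing and leave all loose things where they stand.

Things in the scene. Friction and masses are not known exactly. Their poses are not given: they have to be found in the camera images.
- board: aluminium board 190 mm (its x, away from the robot) by 275 mm (its y, to the left), 8 mm thick, fixed on the bench; origin at the centre of its underside. It carries a grid of 2 rows by 3 columns at 85 mm pitch: four grey switch housings and two loose things, in any order
- mains_box: centre of the underside of the grey housing (72x72 mm, 45 mm high) with the wide rocker switch (mains), fixed on the board; x points away from the robot (turned with the board), z up
- mains_rocker (a joint): mains rocker angle (rad): -0.2 = off, near end (towards the robot) raised; +0.2 = on, near end fully down; it starts at -0.20 to -0.16. Black paddle 54 mm wide, 52 mm long in the housing's x, hinged across its middle 53 mm above the housing's underside, top a shallow V: 6 mm above the hinge in the middle, each half rising outwards by 0.12 rad. A push of about 2 N, 20 mm from the hinge, moves it; no spring, it stays where it is left
- mains_near_end (a point): on the top face of the wide mains rocker, mid-width, 20 mm from the hinge towards the robot: where to press; moves with the rocker and sinks about 8 mm from off to on
- drive_box: centre of the underside of the grey housing (72x72 mm, 45 mm high) with the narrow rocker switch (drive), fixed on the board; x points away from the robot (turned with the board), z up
- drive_rocker (a joint): drive rocker angle (rad): -0.2 = off, near end (towards the robot) raised; +0.2 = on, near end fully down; it starts at -0.20 to -0.16. Black paddle 24 mm wide, 52 mm long in the housing's x, hinged across its middle 53 mm above the housing's underside, top a shallow V: 6 mm above the hinge in the middle, each half rising outwards by 0.12 rad. A push of about 2 N, 20 mm from the hinge, moves it; no spring, it stays where it is left
- drive_near_end (a point): on the top face of the narrow drive rocker, mid-width, 20 mm from the hinge towards the robot: where to press; moves with the rocker and sinks about 8 mm from off to on
- start_box: centre of the underside of the grey housing (72x72 mm, 45 mm high) with the large round push button (start), fixed on the board; x points away from the robot (turned with the board), z up
- start_button (a joint): travel of the start button (m): 0 = up, 0.008 = fully down. Black round button 44 mm across, standing 16 mm above its collar; a spring returns it; starting it takes 0.8 N, fully down 4 N
- start_top (a point): centre of the top of the large start button; moves with it
- stop_box: centre of the underside of the grey housing (72x72 mm, 45 mm high) with the small round push button (stop), fixed on the board; x points away from the robot (turned with the board), z up
- stop_button (a joint): travel of the stop button (m): 0 = up, 0.004 = fully down; spring return, 1 to 3 N. Black round button 20 mm across, standing 9 mm above its collar. Not to be pressed
- spool: spool of grey wire with black flanges, 55 mm across, 38 mm high, standing on the board in one of the six places; loose, origin at the centre of its underside
- mould_cup: small clear plastic mould cup, 56 mm across, 34 mm high, standing on the board in one of the six places; loose, origin at the centre of its underside
- mouse: dark computer mouse, 99x56x41 mm, on the bench left of the board; loose, origin at the centre of its underside
- lens_boot: black rubber lens boot (tapered cup), 68 mm across, 37 mm high, on the bench left of the board; loose, origin at the centre of its underside
- stepper: small stepper motor, 67x42x42 mm, on the bench right of the board; loose, origin at the centre of its underside
- tape_roll: roll of black tape lying flat, 80 mm across, 24 mm high, on the bench right of the board; loose, origin at the centre of its underside
- oil_bottle: oil bottle with a red spout, 42 mm across, 126 mm high, on the bench behind the board; loose, origin at the centre of its underside
- carton: small brown carton, 90x68x58 mm, on the bench behind the board; loose, origin at the centre of its underside

How it is judged (in metres and radians):
On the way, in this order (a step that is already met when the one before it is completed fails the run):
1. the wide mains rocker is on (value of joint mains_rocker above 0.12 rad), for 0.2 s.
2. the narrow drive rocker is on, with the mains still on (value of joint each of mains_rocker, drive_rocker above 0.12 rad), for 0.2 s.
3. the start button is held down by the fingers, both rockers on (all of step 2 and value of joint start_button above 0.006 m and contact force between the fingers and start_box above 1.5 N), for 0.3 s.
At the end, for the whole second after the job is handed in: Both rockers on (angle over 0.12 rad of 0.2), the start button held down more than 6 of its 8 mm by the fingers (over 1.5 N), the stop button up (all of step 3 and value of joint stop_button below 0.0015 m); the arm keeps its last pose, push and grip.
It fails at once if the drive rocker is tipped on while the mains is not on (value of joint drive_rocker above 0.05 rad and value of joint mains_rocker below 0.05 rad).
It fails at once if the start button is pressed while a rocker is not on (value of joint start_button above 0.003 m and value of joint any of mains_rocker, drive_rocker below 0.1 rad).
It fails at once if the stop button is pressed (value of joint stop_button above 0.002 m).
It fails at once if a loose thing is moved or lifted by more than 20 mm (distance of any of spool, mould_cup, mouse, lens_boot, stepper, tape_roll, oil_bottle, carton from where it was at the start of the episode above 0.02 m).
It also fails if it takes over 42 s, if anything falls off the work surface, if the arm or the gripper's body presses on something with over 40 N, if the wrist force passes 120 N, or if a joint passes its speed limit or range.

## Working session

There is one attempt and no reset: what is moved stays moved. The work goes in short steps, Python scripts to look and compute and a tool call to move; the robot and the scene stay as the last step left them, time stands still between calls to the robot, and variables do not carry over. Pictures are saved under pics/ and viewed, and the job is handed in when it is done.

Besides the shell and the picture viewer there is one more tool, called after "Call:" as name(argument=value, ...), one argument or row to a line, values as JSON. send_rows: Moves the arm, as the interface text tells. Its arguments: {"type":"object","properties":{"deltas":{"type":"array","items":{"type":"object","properties":{"dx":{"type":"number"},"dy":{"type":"number"},"dz":{"type":"number"},"ax":{"type":"number"},"ay":{"type":"number"},"az":{"type":"number"},"fingers":{"type":"number"}}}}},"required":["deltas"]}

```bash
mkdir -p pics; python3 - <<'E'
from plant import ctrl
import cv2,numpy as np,pickle
o=ctrl.get_obs();print(o)
d={}
for n in("scene","top"):
    s=ctrl.snapshot(n);d[n]=s;cv2.imwrite(f"pics/{n}0.png",s["image"]);print(n,{k:v for k,v in s.items() if k!="image"})
pickle.dump(d,open("d.pkl","wb"))
E
```

```text
{'clock': 0.0, 'joint_pos': array([-5.54576026e+01,  2.05921254e+01,  6.35928684e-01, -2.06385510e-02,
       -7.01334976e+01, -1.65087636e+01]), 'qvel': array([ 0.02090053,  0.06438812,  0.00908935, -0.03020902,  0.06586544,
        0.10709745]), 'tau': array([-5.38078948e-04, -5.82715917e+01,  2.93045139e+01,  6.99713096e+00,
        6.86232830e-03, -1.04515620e-04]), 'tool_pos': array([ 0.20882755, -0.64139948,  0.22302961]), 'orientation': array([  4.30483828,  89.90823061, 112.33144334]), 'force': array([1.38999705, 0.09492017, 0.00601199]), 'moment': array([-0.0279197 ,  0.00786559,  0.0408201 ]), 'opening': 0.0875807812465186}
scene {'fx': 384.4516942744594, 'fy': 384.4516942744594, 'cx': 262.53529258280054, 'cy': 197.33562152497998, 'k1': -0.12323551033508984, 'R': array([[-0.77846027, -0.62769289, -0.00110909],
       [-0.47478082,  0.58997375, -0.65308051],
       [ 0.41058833, -0.50787066, -0.75728767]]), 't': array([0.47879201, 0.33352294, 0.8661938 ])}
top {'fx': 348.2208908598051, 'fy': 348.2208908598051, 'cx': 259.3410858604323, 'cy': 186.4688018596943, 'k1': -0.019315983095833454, 'R': array([[-0.09452002, -0.99551652, -0.00357987],
       [-0.96882561,  0.09281184, -0.22970177],
       [ 0.22900416, -0.01824314, -0.97325448]]), 't': array([0.06530305, 0.59553568, 0.98347583])}
```

View pics/scene0.png

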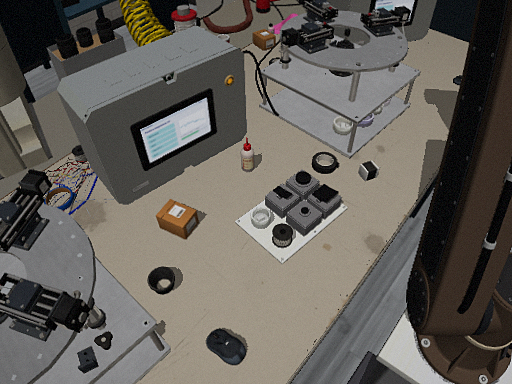

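View pics/top0.png

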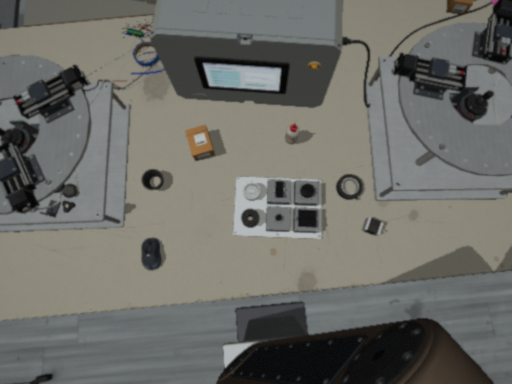

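The board carries, left to right, cup, narrow rocker and large button in the far row, and spool, small stop button and wide rocker in the near row. I'll zoom in on both views to get corners.

```bash
python3 - <<'E'
import cv2,pickle
d=pickle.load(open("d.pkl","rb"))
a=d["top"]["image"][165:250,225:335];cv2.imwrite("pics/topz.png",cv2.resize(a,None,fx=7,fy=7,interpolation=cv2.INTER_CUBIC))
a=d["scene"]["image"][160:270,225:360];cv2.imwrite("pics/scz.png",cv2.resize(a,None,fx=5,fy=5,interpolation=cv2.INTER_CUBIC))
E
```

```text
(no output)
```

View pics/topz.png

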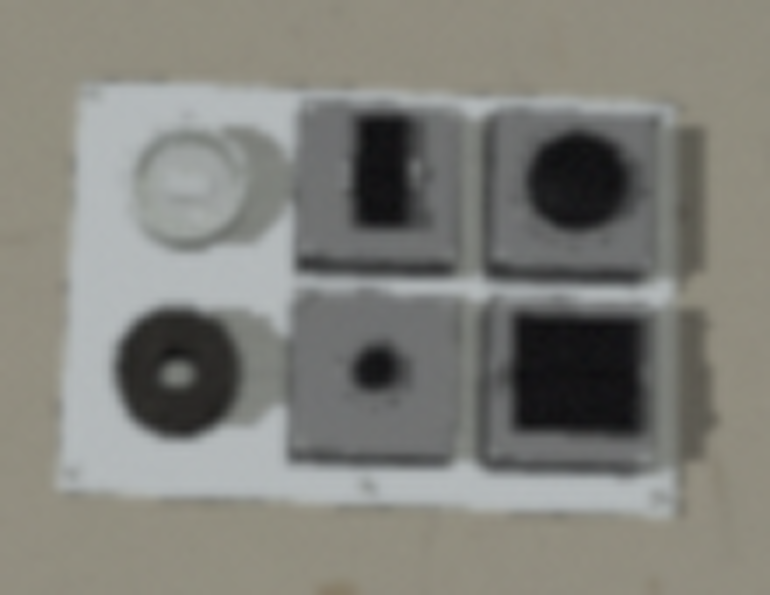

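View pics/scz.png

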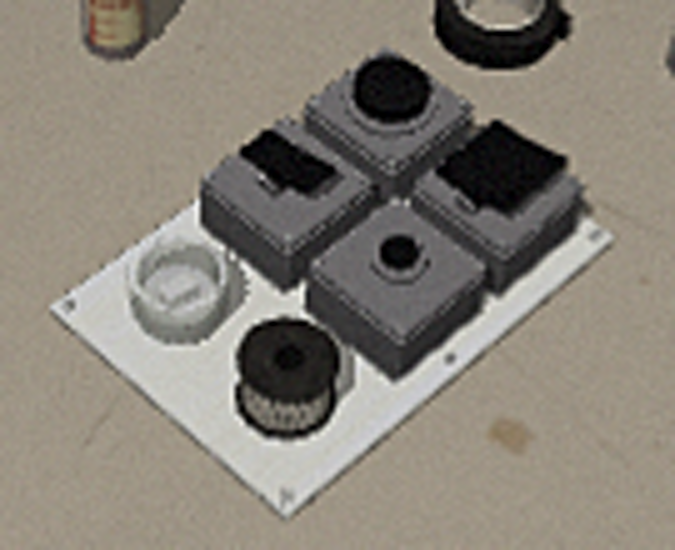

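```bash
cat >h.py <<'E'
import numpy as np,cv2
def proj(s,X):
    X=np.atleast_2d(X);c=X@np.array(s["R"]).T+s["t"];x=c[:,:2]/c[:,2:];r2=(x**2).sum(1,keepdims=True)
    x=x*(1+s["k1"]*r2);return x*[s["fx"],s["fy"]]+[s["cx"],s["cy"]]
def bw(p,P):
    x,y,a=p;P=np.atleast_2d(P);c,s=np.cos(a),np.sin(a)
    return np.c_[x+c*P[:,0]-s*P[:,1],y+s*P[:,0]+c*P[:,1],P[:,2]]
E
python3 - <<'E'
import pickle;from h import *
from scipy.optimize import least_squares
d=pickle.load(open("d.pkl","rb"))
z=lambda L,k,ox,oy:(np.array(L,float)+.5)/k-.5+[ox,oy]
hx,hy=.095,.1375
FL,FR,NR,NL=[hx,hy,.008],[hx,-hy,.008],[-hx,-hy,.008],[-hx,hy,.008]
B=lambda i,j,a,b:[i*.0425+a*.036,j*.085+b*.036,.053]
T=[FL,FR,NR,NL,B(1,0,-1,1),B(1,0,-1,-1),B(1,-1,-1,1),B(1,-1,-1,-1),B(-1,0,-1,1),B(-1,0,-1,-1),B(-1,-1,-1,1),B(-1,-1,-1,-1),B(-1,0,1,1),B(1,0,1,1),B(1,-1,1,-1)]
Tp=z([(80,85),(672,103),(674,512),(60,490),(297,258),(452,263),(486,264),(645,270),(288,452),(450,457),(480,458),(650,463),(295,292),(303,103),(660,114)],7,225,165)
S=[FL,NL,NR,B(-1,0,-1,1),B(-1,0,-1,-1),B(-1,0,1,1)]
Sp=z([(52,308),(287,517),(612,238),(397,342),(486,270),(308,268)],5,225,160)
f=lambda p,w=(1,1):np.r_[w[0]*(proj(d["top"],bw(p,T))-Tp).ravel(),w[1]*(proj(d["scene"],bw(p,S))-Sp).ravel()]
for w in((1,1),(1,0),(0,1)):
    r=least_squares(lambda p:f(p,w),[.6,0,0],loss="soft_l1",f_scale=.5);print(w,r.x[:2],np.degrees(r.x[2]),np.abs(r.fun).max())
    if w==(1,1): p=r.x;print(np.round(r.fun.reshape(-1,2),1).tolist())
np.save("p.npy",p)
for n,i,j,q,h in(("mains",-1,-1,-.02,.0597),("drive",1,0,-.02,.0597),("start",1,-1,0,.065),("stop",-1,0,0,.06)):
    print(n,bw(p,[i*.0425+q,j*.085,h+.008]))
E
```

```text
(1, 1) [ 0.54255547 -0.04250284] -7.390862255946341 1.7336552309134277
[[-0.8, -0.4], [-0.1, -0.2], [-0.0, 0.7], [-1.0, 0.9], [-1.0, 0.3], [0.6, 0.3], [0.0, 0.3], [1.0, 0.2], [-0.5, 0.5], [0.5, 0.6], [0.5, 0.6], [0.4, 0.7], [-0.8, -0.4], [-1.1, -0.5], [-1.2, -0.4], [-1.4, -0.6], [-0.5, -0.6], [0.1, -1.2], [0.5, -1.2], [0.4, -1.6], [-1.2, -1.7]]
(1, 0) [ 0.54352417 -0.04339917] -7.674969123442013 1.2600876707225552
(0, 1) [ 0.53956731 -0.04013653] -7.645078769716713 1.1909137980748596
mains [[ 0.46964056 -0.11875679  0.0677    ]]
drive [[ 0.56486853 -0.04539718  0.0677    ]]
start [[ 0.57376818 -0.13226373  0.073     ]]
stop [[ 0.50040857 -0.03703575  0.068     ]]
```

```bash
cat >>h.py <<'E'
from scipy.spatial.transform import Rotation as Ro
def togo(o,target,yaw):  # tool x down, tool z along +-board y ; prints tool-axis deltas
    R=Ro.from_euler("xyz",o["orientation"],degrees=True);best=None
    for sg in(1,-1):
        zz=sg*np.array([-np.sin(yaw),np.cos(yaw),0]);xx=np.array([0,0,-1.]);M=np.c_[xx,np.cross(zz,xx),zz]
        v=(R.inv()*Ro.from_matrix(M)).as_rotvec(degrees=True)
        print("turn(5deg units)",sg,np.round(v/5,2), "d in cur tool mm",np.round(R.inv().apply(np.array(target)-o["tool_pos"])*1000,1),"d in new tool mm",np.round(M.T@(np.array(target)-o["tool_pos"])*1000,1))
E
python3 - <<'E'
from h import *;from plant import ctrl
o=ctrl.get_obs();p=np.load("p.npy");s=ctrl.snapshot("wrist");print(s["hand_eye"],s["fx"],s["k1"])
togo(o,[.47,-.1,.22],p[2])
print(Ro.from_euler("xyz",o["orientation"],degrees=True).as_matrix())
E
```

```text
[[-1.14199605e-04 -2.75314639e-01  9.61354168e-01 -1.60522732e-01]
 [ 6.08654673e-04 -9.61354015e-01 -2.75314523e-01  7.54062919e-02]
 [ 9.99999808e-01  5.53691897e-04  2.77357790e-04 -5.25447059e-04]
 [ 0.00000000e+00  0.00000000e+00  0.00000000e+00  1.00000000e+00]] 326.59712495135824 -0.004497705027900727
turn(5deg units) 1 [ 5.09  0.02 -0.01] d in cur tool mm [   3.7 -415.9  434. ] d in new tool mm [   3.2 -189.3  570.5]
turn(5deg units) -1 [-3.091e+01  1.000e-02  2.000e-02] d in cur tool mm [   3.7 -415.9  434. ] d in new tool mm [   3.2  189.3 -570.5]
[[-5.94437390e-04 -9.50866994e-01 -3.09599107e-01]
 [ 1.31902135e-03 -3.09599638e-01  9.50866092e-01]
 [-9.99998953e-01  1.56862528e-04  1.43825146e-03]]
```

Call:
send_rows(
  deltas=[
    {"ax":1.7,"fingers":0},
    {"ax":1.7,"fingers":0},
    {"ax":1.7,"fingers":0},
    {"dy":-21,"dz":63,"fingers":0},
    {"dy":-21,"dz":63,"fingers":0},
    {"dy":-21,"dz":63,"fingers":0},
    {"dy":-21,"dz":63,"fingers":0},
    {"dy":-21,"dz":63,"fingers":0},
    {"dy":-21,"dz":63,"fingers":0},
    {"dy":-21,"dz":63,"fingers":0},
    {"dy":-21,"dz":63,"fingers":0},
    {"dy":-21,"dz":66,"fingers":0},
  ],
)

```text
validation failed for argument at $.de...
```

Call:
send_rows(
  deltas=[
    {"fingers":0},
    {"fingers":0},
  ],
)

```text
validation failed for argument at $.de...
```

```bash
python3 - <<'E'
from h import *;from plant import ctrl
import pickle
o=ctrl.get_obs();s=ctrl.snapshot("wrist");pickle.dump((o,s),open("w1.pkl","wb"))
print(o["clock"],o["tool_pos"],o["orientation"],o["force"],o["opening"],o["joint_pos"])
cv2.imwrite("pics/w1.png",s["image"])
E
```

```text
0.15 [ 0.20887288 -0.64149868  0.22325753] [  4.96579668  89.93015558 112.99774674] [ 0.19842287 -0.34072353 -1.19718062] 0.08742367484463152 [-5.54560813e+01  2.05812263e+01  6.47344012e-01 -1.48644181e-02
 -7.01345494e+01 -1.65069092e+01]
```

View pics/w1.png

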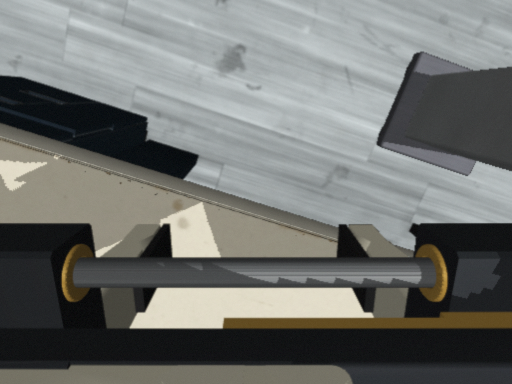

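Call:
send_rows(
  deltas=[
    {"dx":0,"dy":0,"dz":0,"ax":1.7,"ay":0,"az":0,"fingers":0},
  ],
)

```text
clock: 0.32
tool_pos: [0.2089, -0.6417, 0.2236]
orientation: [16.6, 90.0, 116.0]
force: [0.5, 0.4, 0.5]
opening: 0.0826
```

Call:
send_rows(
  deltas=[
    {"dx":0,"dy":0,"dz":0,"ax":1.7,"ay":0,"az":0,"fingers":0},
    {"dx":0,"dy":0,"dz":0,"ax":1.7,"ay":0,"az":0,"fingers":0},
    {"dx":0,"dy":-19,"dz":57,"ax":0,"ay":0,"az":0,"fingers":0},
    {"dx":0,"dy":-19,"dz":57,"ax":0,"ay":0,"az":0,"fingers":0},
    {"dx":0,"dy":-19,"dz":57,"ax":0,"ay":0,"az":0,"fingers":0},
    {"dx":0,"dy":-19,"dz":57,"ax":0,"ay":0,"az":0,"fingers":0},
    {"dx":0,"dy":-19,"dz":57,"ax":0,"ay":0,"az":0,"fingers":0},
    {"dx":0,"dy":-19,"dz":57,"ax":0,"ay":0,"az":0,"fingers":0},
    {"dx":0,"dy":-19,"dz":57,"ax":0,"ay":0,"az":0,"fingers":0},
    {"dx":0,"dy":-19,"dz":57,"ax":0,"ay":0,"az":0,"fingers":0},
    {"dx":0,"dy":-19,"dz":57,"ax":0,"ay":0,"az":0,"fingers":0},
    {"dx":0,"dy":-19,"dz":57,"ax":0,"ay":0,"az":0,"fingers":0},
  ],
)

```text
clock: 1.82
tool_pos: [0.4719, -0.0993, 0.2243]
orientation: [-76.4, 90.0, 6.2]
force: [1.2, -1.4, 0.7]
opening: 0.0001
```

Call:
send_rows(
  deltas=[
    {"dx":0,"dy":0,"dz":0,"ax":0,"ay":0,"az":0,"fingers":0},
    {"dx":0,"dy":0,"dz":0,"ax":0,"ay":0,"az":0,"fingers":0},
    {"dx":0,"dy":0,"dz":0,"ax":0,"ay":0,"az":0,"fingers":0},
  ],
)

```text
clock: 2.2
tool_pos: [0.4709, -0.1022, 0.2239]
orientation: [102.7, 90.0, -174.8]
force: [-0.8, 0.0, 0.4]
opening: 0.0002
```

```bash
python3 - <<'E'
from h import *;from plant import ctrl
import pickle
o=ctrl.get_obs();s=ctrl.snapshot("wrist");pickle.dump((o,s),open("w1.pkl","wb"))
print(o["clock"],o["tool_pos"],o["orientation"],o["force"],o["opening"],o["joint_pos"])
cv2.imwrite("pics/w2.png",s["image"])
E
```

```text
2.2 [ 0.47089933 -0.10220856  0.22392249] [ 102.7066797    89.98956073 -174.83260555] [-0.81149136  0.04879348  0.43844905] 0.00017683622897155833 [ 1.12085362e+01  2.07003611e+00 -2.28637658e+01 -1.21147882e-03
 -6.50765794e+01 -1.08747311e+02]
```

View pics/w2.png

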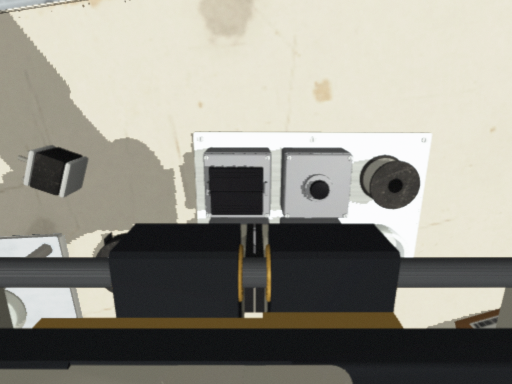

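The wrist view shows the board's near side at the top of the picture (towards the robot). Mains is at about (237,190), stop at (317,187), spool at (392,182). I'll zoom in and refit with it.

```bash
python3 - <<'E'
import cv2
a=cv2.imread("pics/w2.png")[125:225,185:440];cv2.imwrite("pics/w2z.png",cv2.resize(a,None,fx=3,fy=3,interpolation=cv2.INTER_CUBIC))
E
```

```text
(no output)
```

View pics/w2z.png

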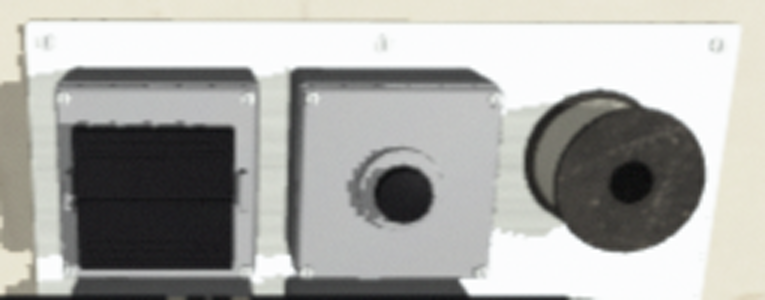

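```bash
python3 - <<'E'
import pickle;from h import *
from scipy.optimize import least_squares
o,s=pickle.load(open("w1.pkl","rb"))
T=np.eye(4);T[:3,:3]=Ro.from_euler("xyz",o["orientation"],degrees=True).as_matrix();T[:3,3]=o["tool_pos"]
C=np.linalg.inv(T@np.array(s["hand_eye"]));s["R"]=C[:3,:3];s["t"]=C[:3,3]
hx,hy=.095,.1375
B=lambda i,j,a,b:[i*.0425+a*.036,j*.085+b*.036,.053]
P=[[-hx,-hy,.008],[-hx,hy,.008],B(-1,-1,-1,-1),B(-1,-1,-1,1),B(-1,-1,1,-1),B(-1,-1,1,1),B(-1,0,-1,-1),B(-1,0,-1,1),B(-1,0,1,-1),B(-1,0,1,1)]
q=(np.array([(27,22),(740,26),(57,88),(257,86),(64,278),(252,275),(302,86),(503,88),(297,277),(492,276)])+.5)/3-.5+[185,125]
p0=np.load("p.npy")
f=lambda p:(proj(s,bw(p[:3],np.array(P)+[0,0,p[3] if len(p)>3 else 0]))-q).ravel()
for x0 in(p0,np.r_[p0,0]):
    r=least_squares(f,x0,loss="soft_l1",f_scale=.5);print(r.x[:2],np.degrees(r.x[2]),r.x[3:],np.round(r.fun.reshape(-1,2),1).tolist())
    if len(x0)==3:p=r.x
np.save("pw.npy",p)
for n,i,j,x in(("mains",-1,-1,-.022),("drive",1,0,-.022),("start",1,-1,0),("stop",-1,0,0)):print(n,bw(p,[i*.0425+x,j*.085,.0677]))
E
```

```text
[ 0.54081017 -0.04468545] -7.827115532334456 [] [[-0.8, -0.4], [1.7, -0.3], [-1.8, -1.2], [1.8, -0.2], [-1.6, 1.2], [2.1, 2.5], [-0.5, -0.1], [2.6, -0.4], [-1.0, 1.9], [0.3, 2.6]]
[ 0.54196373 -0.04405384] -7.675496619084522 [-0.00694347] [[0.8, 0.2], [-1.1, -0.4], [-0.2, -1.1], [1.9, -0.2], [0.0, 0.1], [2.4, 1.2], [-0.6, -0.2], [1.1, -0.6], [-0.8, 0.6], [-0.8, 1.1]]
mains [[ 0.46533541 -0.12010965  0.0677    ]]
drive [[ 0.56111919 -0.04747723  0.0677    ]]
start [[ 0.57133855 -0.13468139  0.0677    ]]
stop [[ 0.49870612 -0.03889761  0.0677    ]]
```

```bash
cat >>h.py <<'E'
pf=np.array([.5415,-.0437,np.radians(-7.65)])
def tgt(n,z):
    i,j,x={"mains":(-1,-1,-.022),"drive":(1,0,-.022),"start":(1,-1,0)}[n]
    return bw(pf,[i*.0425+x,j*.085,z])[0]
E
python3 - <<'E'
from h import *;from plant import ctrl
o=ctrl.get_obs();print(tgt("mains",.11));togo(o,tgt("mains",.11),pf[2])
E
```

```text
[ 0.46625875 -0.11935715  0.11      ]
turn(5deg units) 1 [ 0.02 -0.   -0.  ] d in cur tool mm [114.    2.4 -17.5] d in new tool mm [114.    2.4 -17.5]
turn(5deg units) -1 [-35.98   0.    -0.  ] d in cur tool mm [114.    2.4 -17.5] d in new tool mm [114.   -2.4  17.5]
```

Call:
send_rows(
  deltas=[
    {"dx":0,"dy":1.4,"dz":-9.5,"ax":0,"ay":0,"az":0,"fingers":0},
    {"dx":25,"dy":1,"dz":-8,"ax":0,"ay":0,"az":0,"fingers":0},
    {"dx":40,"dy":0,"dz":0,"ax":0,"ay":0,"az":0,"fingers":0},
    {"dx":30,"dy":0,"dz":0,"ax":0,"ay":0,"az":0,"fingers":0},
    {"dx":14,"dy":0,"dz":0,"ax":0,"ay":0,"az":0,"fingers":0},
    {"dx":3,"dy":0,"dz":0,"ax":0,"ay":0,"az":0,"fingers":0},
    {"dx":0,"dy":0,"dz":0,"ax":0,"ay":0,"az":0,"fingers":0},
  ],
)

```text
clock: 3.12
tool_pos: [0.4674, -0.1186, 0.1128]
orientation: [-86.6, 89.9, -4.1]
force: [-0.2, -0.0, 0.3]
opening: 0.0006
```

```bash
python3 - <<'E'
from h import *;from plant import ctrl
import pickle
o=ctrl.get_obs();s=ctrl.snapshot("wrist")
print(o["clock"],o["tool_pos"],o["orientation"],o["force"])
cv2.imwrite("pics/w3.png",s["image"])
s=ctrl.snapshot("scene")
cv2.imwrite("pics/s3.png",cv2.resize(s["image"][130:270,225:380],None,fx=4,fy=4,interpolation=cv2.INTER_CUBIC))
E
```

```text
3.125 [ 0.46736981 -0.1185912   0.11277248] [-86.5881301   89.932336    -4.05628018] [-0.15886742 -0.02370483  0.30914605]
```

View pics/w3.png

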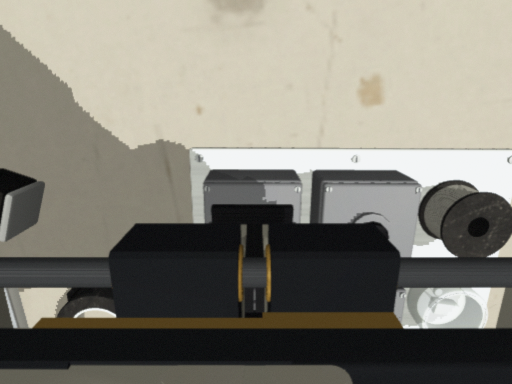

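View pics/s3.png

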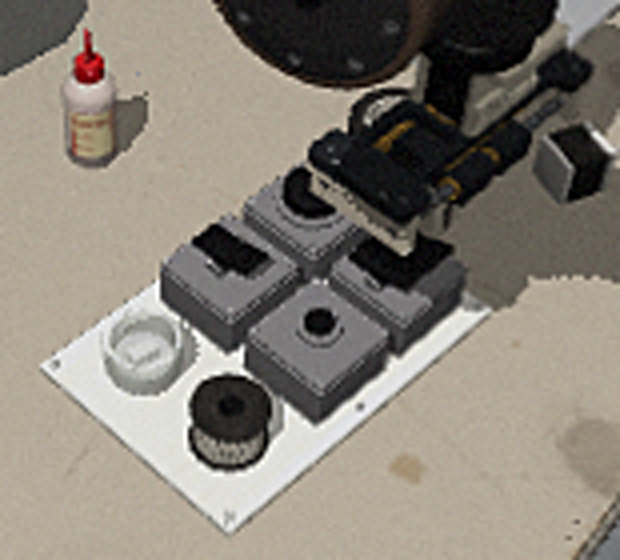

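Call:
send_rows(
  deltas=[
    {"dx":5,"dy":0.5,"dz":0,"ax":0,"ay":0,"az":0,"fingers":0},
    {"dx":4,"dy":0,"dz":0,"ax":0,"ay":0,"az":0,"fingers":0},
    {"dx":3,"dy":0,"dz":0,"ax":0,"ay":0,"az":0,"fingers":0},
    {"dx":2,"dy":0,"dz":0,"ax":0,"ay":0,"az":0,"fingers":0},
    {"dx":2,"dy":0,"dz":0,"ax":0,"ay":0,"az":0,"fingers":0},
  ],
)

```text
clock: 3.85
tool_pos: [0.4663, -0.1183, 0.0958]
orientation: [130.4, 90.0, -147.1]
force: [-1.2, -0.2, 0.2]
opening: 0.0003
```

Call:
send_rows(
  deltas=[
    {"dx":2,"dy":0,"dz":0,"ax":0,"ay":0,"az":0,"fingers":0},
    {"dx":2,"dy":0,"dz":0,"ax":0,"ay":0,"az":0,"fingers":0},
    {"dx":0,"dy":0,"dz":0,"ax":0,"ay":0,"az":0,"fingers":0},
  ],
)

```text
clock: 4.22
tool_pos: [0.4662, -0.1183, 0.0918]
orientation: [105.0, 90.0, -172.5]
force: [0.5, -1.2, -0.4]
opening: 0.0006
```

Call:
send_rows(
  deltas=[
    {"dx":1.5,"dy":0,"dz":0,"ax":0,"ay":0,"az":0,"fingers":0},
    {"dx":0,"dy":0,"dz":0,"ax":0,"ay":0,"az":0,"fingers":0},
  ],
)

```text
clock: 4.47
tool_pos: [0.4662, -0.1183, 0.0904]
orientation: [94.7, 90.0, 177.3]
force: [-0.5, 0.3, -1.0]
opening: 0.0003
```

Call:
send_rows(
  deltas=[
    {"dx":1.5,"dy":0,"dz":0,"ax":0,"ay":0,"az":0,"fingers":0},
    {"dx":0,"dy":0,"dz":0,"ax":0,"ay":0,"az":0,"fingers":0},
  ],
)

```text
clock: 4.72
tool_pos: [0.4662, -0.1183, 0.0888]
orientation: [98.8, 90.0, -178.7]
force: [0.9, -0.5, 0.2]
opening: 0.0002
```

```bash
python3 - <<'E'
from h import *;from plant import ctrl
s=ctrl.snapshot("scene");print(ctrl.get_obs()["force"])
cv2.imwrite("pics/s4.png",cv2.resize(s["image"][160:240,265:365],None,fx=7,fy=7,interpolation=cv2.INTER_CUBIC))
E
```

```text
[ 0.91358071  0.26053012 -0.54516865]
```

View pics/s4.png

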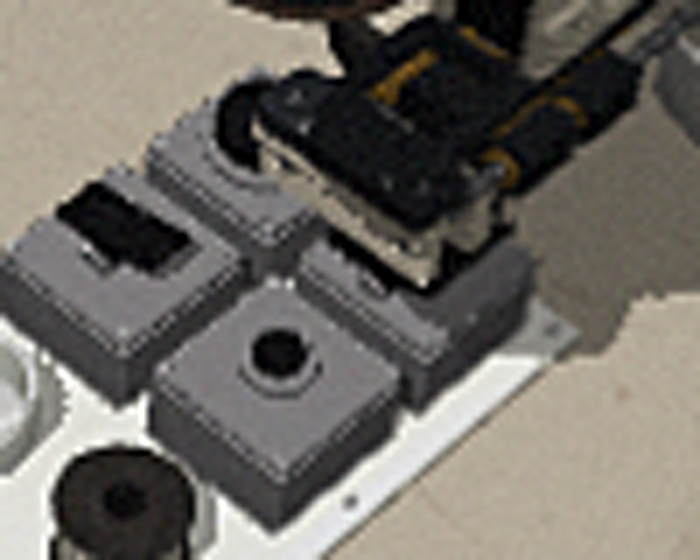

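Call:
send_rows(
  deltas=[
    {"dx":1,"dy":0,"dz":0,"ax":0,"ay":0,"az":0,"fingers":0},
    {"dx":1,"dy":0,"dz":0,"ax":0,"ay":0,"az":0,"fingers":0},
  ],
)

```text
clock: 5.03
tool_pos: [0.4663, -0.1183, 0.0869]
orientation: [-66.2, 90.0, 16.3]
force: [-0.1, -0.3, -0.5]
opening: 0.0005
```

Call:
send_rows(
  deltas=[
    {"dx":1,"dy":0,"dz":0,"ax":0,"ay":0,"az":0,"fingers":0},
    {"dx":1,"dy":0,"dz":0,"ax":0,"ay":0,"az":0,"fingers":0},
  ],
)

```text
clock: 5.28
tool_pos: [0.4662, -0.1183, 0.0849]
orientation: [46.7, 90.0, 129.2]
force: [-0.5, -0.4, -0.0]
opening: 0.0007
```

```bash
python3 - <<'E'
from h import *;from plant import ctrl
o=ctrl.get_obs();s=ctrl.snapshot("scene");print(o["force"],o["tool_pos"])
im=cv2.resize(s["image"][150:240,265:365],None,fx=6,fy=6,interpolation=cv2.INTER_CUBIC)
M=Ro.from_euler("xyz",o["orientation"],degrees=True)
def dot(im,s,X,c,k,ox,oy):
    u=(proj(s,X)[0]-[ox,oy]+.5)*k-.5;cv2.circle(im,tuple(int(v) for v in u),3,c,-1)
tips=[o["tool_pos"]+M.apply([.025,a,b]) for a in(-.0095,.0095) for b in(-.02,.02)]
for t in tips:dot(im,s,t,(0,0,255),6,265,150)
for a in(-1,1):
  for b in(-1,1):
    dot(im,s,bw(pf,[-.0425+a*.036,-.085+b*.036,.053])[0],(0,255,0),6,265,150)
    dot(im,s,bw(pf,[-.0425+a*.026,-.085+b*.027,.065])[0],(255,0,0),6,265,150)
cv2.imwrite("pics/s5.png",im)
t=ctrl.snapshot("top");im=cv2.resize(t["image"][165:250,245:345],None,fx=6,fy=6,interpolation=cv2.INTER_CUBIC)
for q in tips:dot(im,t,q,(0,0,255),6,245,165)
cv2.imwrite("pics/t5.png",im)
E
```

```text
[-0.51411561 -0.40574731 -0.0349205 ] [ 0.4662345  -0.11829293  0.08488335]
```

View pics/s5.png

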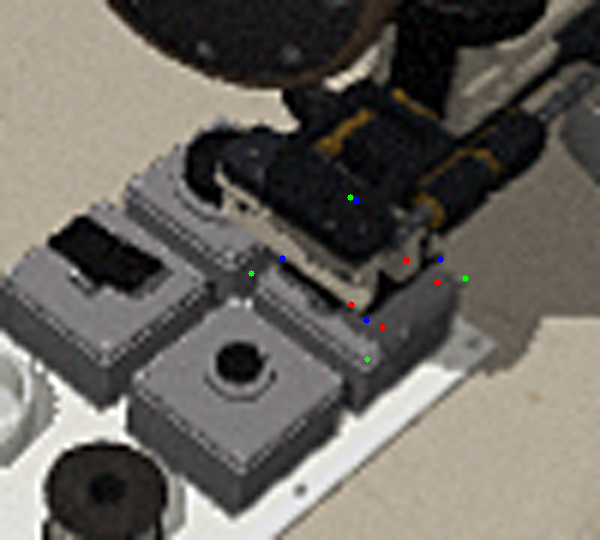

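View pics/t5.png

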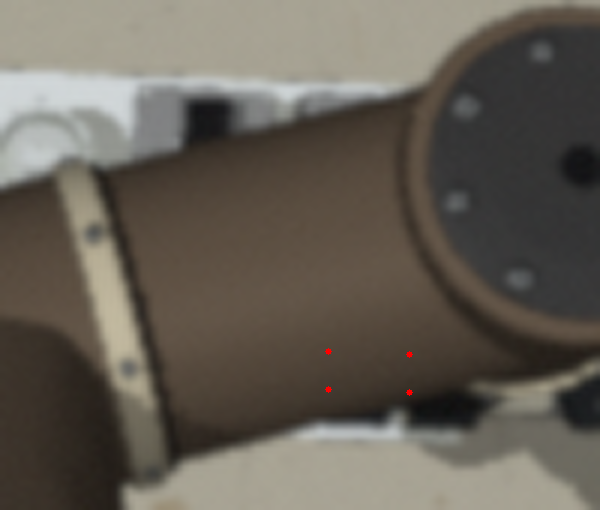

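Call:
send_rows(
  deltas=[
    {"dx":1,"dy":0,"dz":0,"ax":0,"ay":0,"az":0,"fingers":0},
    {"dx":1,"dy":0,"dz":0,"ax":0,"ay":0,"az":0,"fingers":0},
  ],
)

```text
clock: 5.62
tool_pos: [0.4663, -0.1183, 0.0829]
orientation: [-67.5, 90.0, 15.1]
force: [-0.4, 0.3, 0.2]
opening: 0.0006
```

Call:
send_rows(
  deltas=[
    {"dx":1,"dy":0,"dz":0,"ax":0,"ay":0,"az":0,"fingers":0},
    {"dx":0,"dy":0,"dz":0,"ax":0,"ay":0,"az":0,"fingers":0},
  ],
)

```text
clock: 5.88
tool_pos: [0.4662, -0.1183, 0.0819]
orientation: [109.4, 90.0, -168.0]
force: [0.1, -0.6, -0.9]
opening: 0.0003
```

Call:
send_rows(
  deltas=[
    {"dx":-20,"dy":0,"dz":0,"ax":0,"ay":0,"az":0,"fingers":0},
    {"dx":-40,"dy":0,"dz":0,"ax":0,"ay":0,"az":0,"fingers":0},
    {"dx":-40,"dy":0,"dz":0,"ax":0,"ay":0,"az":0,"fingers":0},
    {"dx":-40,"dy":0,"dz":0,"ax":0,"ay":0,"az":0,"fingers":0},
    {"dx":0,"dy":0,"dz":0,"ax":0,"ay":0,"az":0,"fingers":0},
    {"dx":0,"dy":0,"dz":0,"ax":0,"ay":0,"az":0,"fingers":0},
  ],
)

```text
clock: 6.62
tool_pos: [0.4659, -0.1182, 0.2216]
orientation: [34.8, 90.0, 117.4]
force: [0.2, -0.8, -0.5]
opening: 0.0006
```

```bash
python3 - <<'E'
from h import *;from plant import ctrl
o=ctrl.get_obs();s=ctrl.snapshot("wrist");print(o["clock"],o["tool_pos"],o["force"])
cv2.imwrite("pics/w6.png",cv2.resize(s["image"][100:350,150:400],None,fx=2.4,fy=2.4,interpolation=cv2.INTER_CUBIC))
s=ctrl.snapshot("scene")
cv2.imwrite("pics/s6.png",cv2.resize(s["image"][150:240,265:365],None,fx=6,fy=6,interpolation=cv2.INTER_CUBIC))
E
```

```text
6.625 [ 0.46587371 -0.11818907  0.22156106] [ 0.23850822 -0.81040155 -0.46525941]
```

View pics/w6.png

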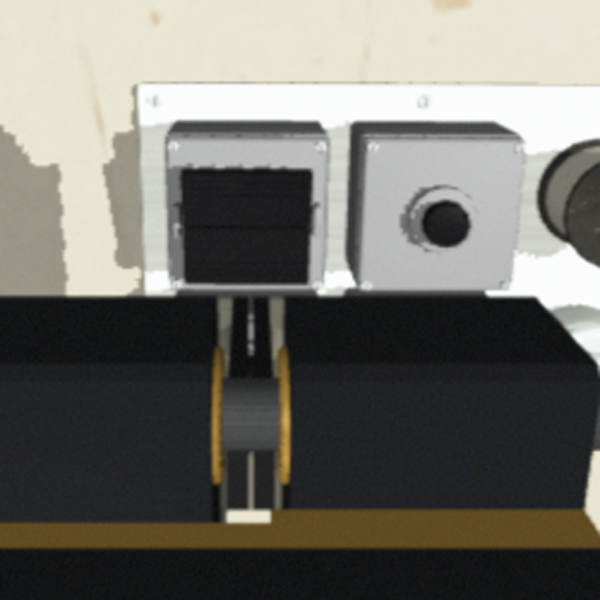

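View pics/s6.png

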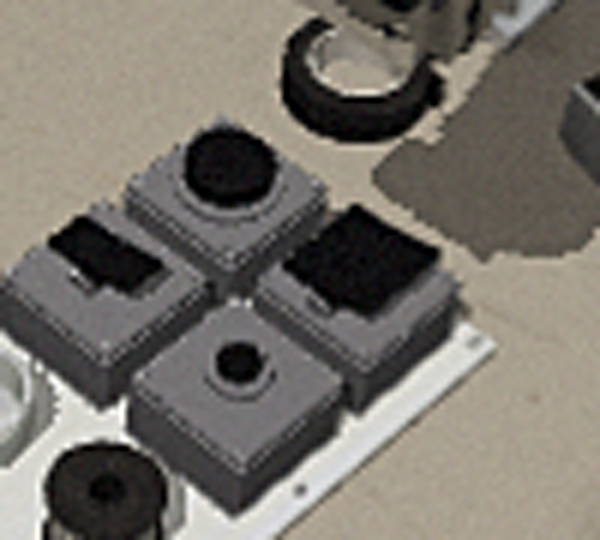

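Call:
send_rows(
  deltas=[
    {"dx":50,"dy":0,"dz":0,"ax":0,"ay":0,"az":0,"fingers":0},
    {"dx":50,"dy":0,"dz":0,"ax":0,"ay":0,"az":0,"fingers":0},
    {"dx":30,"dy":0,"dz":0,"ax":0,"ay":0,"az":0,"fingers":0},
    {"dx":10,"dy":0,"dz":0,"ax":0,"ay":0,"az":0,"fingers":0},
    {"dx":0,"dy":0,"dz":0,"ax":0,"ay":0,"az":0,"fingers":0},
  ],
)

```text
clock: 7.35
tool_pos: [0.466, -0.1184, 0.0815]
orientation: [112.0, 89.9, -165.5]
force: [-0.8, -0.3, 0.6]
opening: 0.0002
```

```bash
python3 - <<'E'
from h import *;from plant import ctrl
o=ctrl.get_obs();s=ctrl.snapshot("scene");print(o["clock"],o["tool_pos"],o["force"])
k=12;ox,oy=300,165
im=cv2.resize(s["image"][oy:oy+50,ox:ox+60],None,fx=k,fy=k,interpolation=cv2.INTER_CUBIC)
cv2.imwrite("pics/s7.png",im)
M=Ro.from_euler("xyz",o["orientation"],degrees=True)
for a in(-.0095,.0095):
  for b in(-.02,0,.02):
    print(a,b,np.round((proj(s,o["tool_pos"]+M.apply([.025,a,b]))[0]-[ox,oy]+.5)*k,0))
E
```

```text
7.35 [ 0.4660021  -0.11840325  0.08153987] [-0.77966977 -0.264865    0.58612267]
-0.0095 -0.02 [393. 351.]
-0.0095 0 [339. 395.]
-0.0095 0.02 [284. 440.]
0.0095 -0.02 [456. 395.]
0.0095 0 [402. 440.]
0.0095 0.02 [346. 486.]
```

View pics/s7.png

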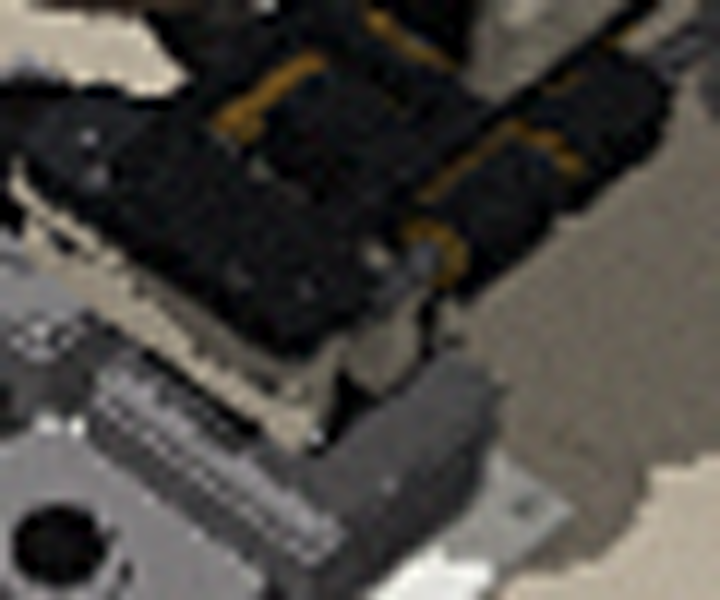

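```bash
cat >ov.py <<'E'
from h import *;from plant import ctrl
import sys
o=ctrl.get_obs();s=ctrl.snapshot("scene");print(o["clock"],o["tool_pos"],o["force"])
k=7;ox,oy=255,140
im=cv2.resize(s["image"][oy:oy+80,ox:ox+105],None,fx=k,fy=k,interpolation=cv2.INTER_CUBIC)
M=Ro.from_euler("xyz",o["orientation"],degrees=True)
def box(x0,x1,hy,hz,c):
    P=np.array([[x,a*hy,b*hz] for x in(x0,x1) for a in(-1,1) for b in(-1,1)])
    U=((proj(s,o["tool_pos"]+M.apply(P))-[ox,oy]+.5)*k).astype(int)
    for i in range(8):
        for j in range(i):
            if (P[i]!=P[j]).sum()==1: cv2.line(im,tuple(map(int,U[i])),tuple(map(int,U[j])),c,1)
box(-.041,-.1,.039,.0965,(0,255,255))
box(.025,-.041,.0095,.021,(0,0,255))
cv2.imwrite(sys.argv[1],im)
E
python3 ov.py pics/s8.png
```

```text
7.4 [ 0.4667212  -0.11836067  0.08243731] [ 1.11035605 -1.38059699  0.53277248]
```

View pics/s8.png

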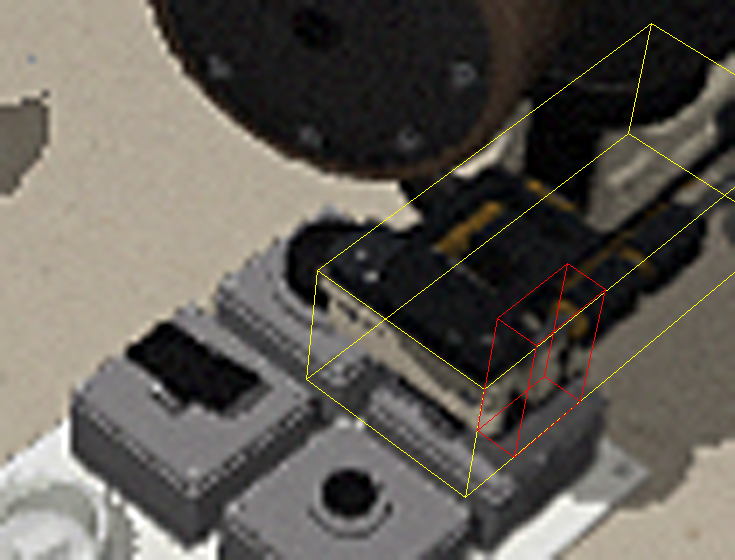

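Call:
send_rows(
  deltas=[
    {"dx":1,"dy":0,"dz":0,"ax":0,"ay":0,"az":0,"fingers":0},
    {"dx":1,"dy":0,"dz":0,"ax":0,"ay":0,"az":0,"fingers":0},
  ],
)

```text
clock: 7.7
tool_pos: [0.4667, -0.1182, 0.0807]
orientation: [-73.8, 89.9, 8.8]
force: [-0.3, -0.3, -0.2]
opening: 0.0002
```

Call:
send_rows(
  deltas=[
    {"dx":1,"dy":0,"dz":0,"ax":0,"ay":0,"az":0,"fingers":0},
    {"dx":1,"dy":0,"dz":0,"ax":0,"ay":0,"az":0,"fingers":0},
  ],
)

```text
clock: 7.95
tool_pos: [0.4663, -0.1183, 0.078]
orientation: [-74.1, 90.0, 8.4]
force: [-0.2, -0.2, -0.6]
opening: 0.0005
```

Call:
send_rows(
  deltas=[
    {"dx":1,"dy":0,"dz":0,"ax":0,"ay":0,"az":0,"fingers":0},
    {"dx":1,"dy":0,"dz":0,"ax":0,"ay":0,"az":0,"fingers":0},
  ],
)

```text
clock: 8.2
tool_pos: [0.4663, -0.1183, 0.0759]
orientation: [106.5, 90.0, -171.0]
force: [-0.1, 0.1, -0.2]
opening: 0.0012
```

```bash
python3 ov.py pics/s9.png
```

```text
8.2 [ 0.46625081 -0.11830566  0.07587025] [-0.10232468  0.14882477 -0.23392035]
```

View pics/s9.png

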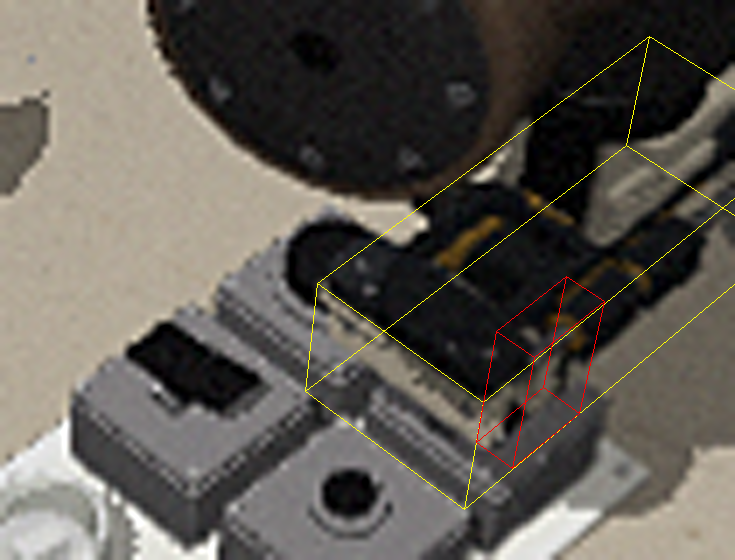

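```bash
python3 - <<'E'
from h import *;from plant import ctrl
o=ctrl.get_obs();s=ctrl.snapshot("wrist");print(o["tool_pos"],o["joint_pos"],o["tau"],o["force"])
cv2.imwrite("pics/w10.png",s["image"])
E
```

```text
[ 0.46616299 -0.11830783  0.07573697] [ 9.26172814e+00  1.13051694e+01 -3.44922344e+01 -1.74523492e-03
 -4.42185838e+01 -1.06723312e+02] [ 2.01550598e-02 -3.81442058e+01  2.18388033e+01  5.20200089e+00
 -1.02101024e-01  7.12731958e-05] [-0.35733287  0.50074427  0.38292963]
```

View pics/w10.png

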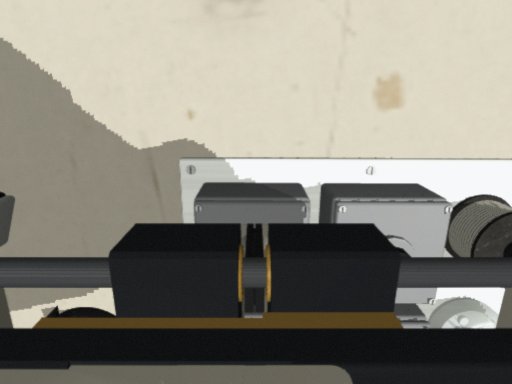

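```bash
python3 - <<'E'
import pickle;from h import *
from scipy.optimize import least_squares
d=pickle.load(open("d.pkl","rb"))
z=lambda L,k,ox,oy:(np.array(L,float)+.5)/k-.5+[ox,oy]
hx,hy=.095,.1375
FL,FR,NR,NL=[hx,hy,.008],[hx,-hy,.008],[-hx,-hy,.008],[-hx,hy,.008]
B=lambda i,j,a,b:[i*.0425+a*.036,j*.085+b*.036,-1]
T=[FL,FR,NR,NL,B(1,0,-1,1),B(1,0,-1,-1),B(1,-1,-1,1),B(1,-1,-1,-1),B(-1,0,-1,1),B(-1,0,-1,-1),B(-1,-1,-1,1),B(-1,-1,-1,-1),B(-1,0,1,1),B(1,0,1,1),B(1,-1,1,-1)]
Tp=z([(80,85),(672,103),(674,512),(60,490),(297,258),(452,263),(486,264),(645,270),(288,452),(450,457),(480,458),(650,463),(295,292),(303,103),(660,114)],7,225,165)
S=[FL,NL,NR,B(-1,0,-1,1),B(-1,0,-1,-1),B(-1,0,1,1)]
Sp=z([(52,308),(287,517),(612,238),(397,342),(486,270),(308,268)],5,225,160)
o,s=pickle.load(open("w1.pkl","rb"))
E_=np.eye(4);E_[:3,:3]=Ro.from_euler("xyz",o["orientation"],degrees=True).as_matrix();E_[:3,3]=o["tool_pos"]
C=np.linalg.inv(E_@np.array(s["hand_eye"]));s["R"]=C[:3,:3];s["t"]=C[:3,3]
W=[NR,NL,B(-1,-1,-1,-1),B(-1,-1,-1,1),B(-1,-1,1,-1),B(-1,-1,1,1),B(-1,0,-1,-1),B(-1,0,-1,1),B(-1,0,1,-1),B(-1,0,1,1)]
Wp=(np.array([(27,22),(740,26),(57,88),(257,86),(64,278),(252,275),(302,86),(503,88),(297,277),(492,276)])+.5)/3-.5+[185,125]
for name,sets in(("top",[(d["top"],T,Tp)]),("scene",[(d["scene"],S,Sp)]),("wrist",[(s,W,Wp)]),("all",[(d["top"],T,Tp),(d["scene"],S,Sp),(s,W,Wp)])):
    def f(p):
        out=[]
        for c,P,Q in sets:
            P=np.array(P,float);P[P[:,2]<0,2]=p[3];out.append((proj(c,bw(p[:3],P))-Q).ravel())
        return np.concatenate(out)
    r=least_squares(f,[.54,-.043,-.13,.05],loss="soft_l1",f_scale=.5);print(name,r.x[:2],np.degrees(r.x[2]),r.x[3],np.sqrt((r.fun**2).mean()))
E
```

```text
top [ 0.54510352 -0.04419567] -7.514119257919077 0.03979293645615573 0.5371321497141321
scene [ 0.5406071  -0.04131865] -7.43212675182533 0.048913558146438676 0.5623440910779137
wrist [ 0.54215748 -0.04409653] -7.469341132296045 0.04397844031030412 1.0051462129776167
all [ 0.54249054 -0.04394406] -7.416663629815292 0.043851930946674327 0.8286550080422049
```

Call:
send_rows(
  deltas=[
    {"dx":1.5,"dy":0,"dz":0,"ax":0,"ay":0,"az":0,"fingers":0},
    {"dx":1,"dy":0,"dz":0,"ax":0,"ay":0,"az":0,"fingers":0},
  ],
)

```text
clock: 8.55
tool_pos: [0.4662, -0.1183, 0.0734]
orientation: [87.9, 90.0, 170.5]
force: [0.1, 0.6, -0.2]
opening: -0.0001
```

Call:
send_rows(
  deltas=[
    {"dx":1.5,"dy":0,"dz":0,"ax":0,"ay":0,"az":0,"fingers":0},
    {"dx":1,"dy":0,"dz":0,"ax":0,"ay":0,"az":0,"fingers":0},
  ],
)

```text
clock: 8.8
tool_pos: [0.466, -0.1183, 0.0709]
orientation: [103.8, 90.0, -173.6]
force: [-2.3, 1.1, 2.8]
opening: 0.0002
```

```bash
python3 ov.py pics/s11.png; python3 - <<'E'
from h import *;from plant import ctrl
s=ctrl.snapshot("wrist");print(s["cx"],s["cy"])
t=np.array(s["hand_eye"]);o=ctrl.get_obs()
c=np.linalg.inv(t);s["R"]=c[:3,:3];s["t"]=c[:3,3]
im=cv2.imread("pics/w2.png") # TCP z .2239, tool at .4709,-.1022
im=im.copy()
# landing of later tool axis (x .4662,y -.1183) in w2's tool frame: dy=+? use togo-like
import pickle
o2,_=pickle.load(open("w1.pkl","rb"))
M=Ro.from_euler("xyz",o2["orientation"],degrees=True)
k=3;im=cv2.resize(im[110:230,185:385],None,fx=k,fy=k,interpolation=cv2.INTER_CUBIC)
for z,col in((.075,(0,0,255)),(.06,(0,255,0)),(.045,(255,0,0))):
  for a in(-.0095,0,.0095):
    X=M.inv().apply(np.array([.4662,-.1183,z])-o2["tool_pos"])+[0,a,0]
    u=(proj(s,X)[0]-[185,110]+.5)*k;cv2.circle(im,tuple(map(int,u)),3,col,-1)
cv2.imwrite("pics/w12.png",im)
E
```

```text
8.8 [ 0.46600872 -0.11831057  0.07090265] [-2.32575225  1.1480191   2.76199432]
254.0723420657779 187.66307179903242
```

View pics/w12.png

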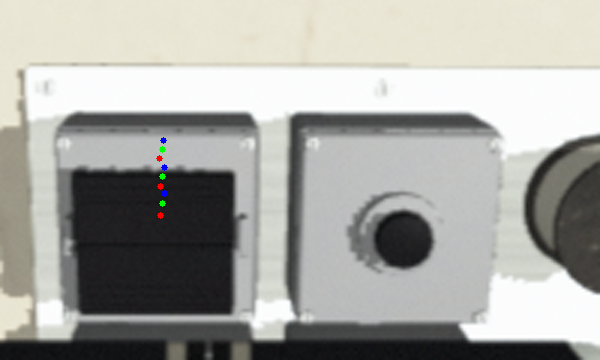

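View pics/s11.png

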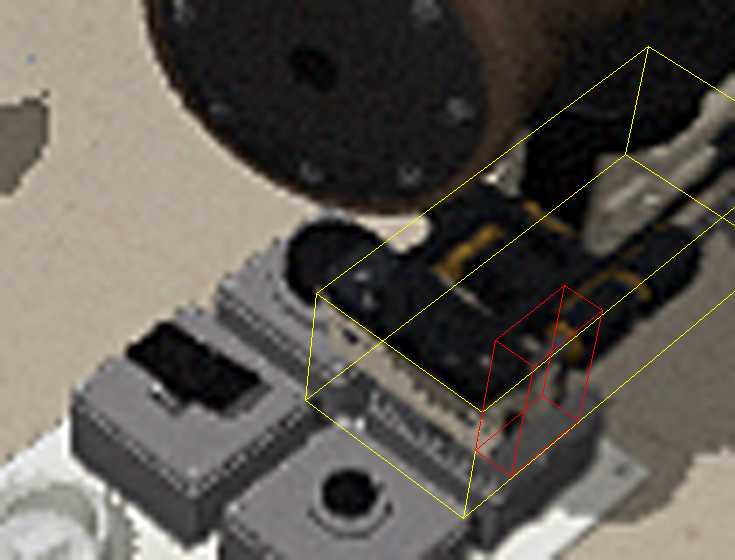

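Call:
send_rows(
  deltas=[
    {"dx":1,"dy":0,"dz":0,"ax":0,"ay":0,"az":0,"fingers":0},
    {"dx":1,"dy":0,"dz":0,"ax":0,"ay":0,"az":0,"fingers":0},
  ],
)

```text
clock: 9.15
tool_pos: [0.466, -0.1183, 0.0689]
orientation: [101.2, 90.0, -176.3]
force: [-2.1, 0.5, 3.1]
opening: 0.0007
```

```bash
python3 - <<'E'
from h import *;from plant import ctrl
s=ctrl.snapshot("scene");o=ctrl.get_obs();print(o["force"],o["tool_pos"])
cv2.imwrite("pics/s13.png",cv2.resize(s["image"][140:220,255:360],None,fx=7,fy=7,interpolation=cv2.INTER_CUBIC))
E
```

```text
[-1.67373804  0.31361393  2.42373504] [ 0.4659719  -0.11835187  0.06876685]
```

View pics/s13.png

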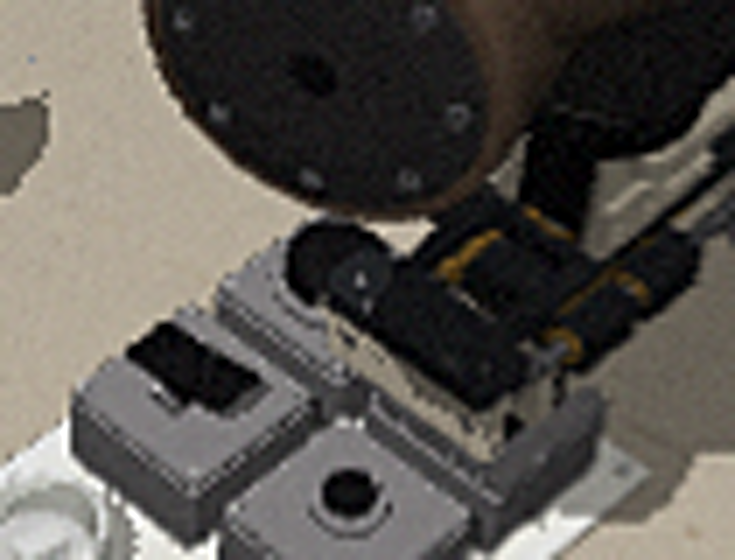

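Call:
send_rows(
  deltas=[
    {"dx":1,"dy":0,"dz":0,"ax":0,"ay":0,"az":0,"fingers":0},
    {"dx":1,"dy":0,"dz":0,"ax":0,"ay":0,"az":0,"fingers":0},
  ],
)

```text
clock: 9.45
tool_pos: [0.4662, -0.1183, 0.0669]
orientation: [129.7, 90.0, -147.8]
force: [-2.1, -0.9, 1.6]
opening: 0.0006
```

Call:
send_rows(
  deltas=[
    {"dx":1,"dy":0,"dz":0,"ax":0,"ay":0,"az":0,"fingers":0},
    {"dx":1,"dy":0,"dz":0,"ax":0,"ay":0,"az":0,"fingers":0},
  ],
)

```text
clock: 9.7
tool_pos: [0.4663, -0.1183, 0.0649]
orientation: [-111.0, 90.0, -28.5]
force: [-1.0, -0.2, 3.1]
opening: 0.0006
```

Call:
send_rows(
  deltas=[
    {"dx":1,"dy":0,"dz":0,"ax":0,"ay":0,"az":0,"fingers":0},
    {"dx":0,"dy":0,"dz":0,"ax":0,"ay":0,"az":0,"fingers":0},
  ],
)

```text
clock: 9.95
tool_pos: [0.4662, -0.1183, 0.0639]
orientation: [96.8, 90.0, 179.3]
force: [-0.5, -0.3, 2.5]
opening: 0.0007
```

Call:
send_rows(
  deltas=[
    {"dx":1,"dy":0,"dz":0,"ax":0,"ay":0,"az":0,"fingers":0},
    {"dx":0,"dy":0,"dz":0,"ax":0,"ay":0,"az":0,"fingers":0},
  ],
)

```text
clock: 10.2
tool_pos: [0.4663, -0.1183, 0.0633]
orientation: [-146.0, 90.0, -63.4]
force: [-3.4, 1.4, 6.9]
opening: 0.0002
```

Call:
send_rows(
  deltas=[
    {"dx":1,"dy":0,"dz":0,"ax":0,"ay":0,"az":0,"fingers":0},
    {"dx":0,"dy":0,"dz":0,"ax":0,"ay":0,"az":0,"fingers":0},
  ],
)

```text
clock: 10.45
tool_pos: [0.4663, -0.1183, 0.063]
orientation: [-119.8, 90.0, -37.2]
force: [-7.5, 3.0, 15.5]
opening: 0.0009
```

Call:
send_rows(
  deltas=[
    {"dx":-15,"dy":0,"dz":0,"ax":0,"ay":0,"az":0,"fingers":0},
    {"dx":-40,"dy":0,"dz":0,"ax":0,"ay":0,"az":0,"fingers":0},
    {"dx":-45,"dy":0,"dz":0,"ax":0,"ay":0,"az":0,"fingers":0},
    {"dx":-45,"dy":0,"dz":0,"ax":0,"ay":0,"az":0,"fingers":0},
    {"dx":0,"dy":0,"dz":0,"ax":0,"ay":0,"az":0,"fingers":0},
    {"dx":0,"dy":0,"dz":0,"ax":0,"ay":0,"az":0,"fingers":0},
  ],
)

```text
clock: 11.2
tool_pos: [0.4662, -0.1181, 0.2066]
orientation: [-40.3, 90.0, 42.2]
force: [0.3, -0.1, -0.4]
opening: 0.0003
```

```bash
python3 - <<'E'
from h import *;from plant import ctrl
o=ctrl.get_obs();s=ctrl.snapshot("wrist");s2=ctrl.snapshot("scene");print(o["clock"],o["tool_pos"],o["force"],tgt("drive",.09),tgt("start",.11))
a=cv2.resize(s["image"][125:225,185:385],None,fx=3.5,fy=3.5,interpolation=cv2.INTER_CUBIC)[:300]
b=cv2.resize(s2["image"][165:210,255:355],(700,300),interpolation=cv2.INTER_CUBIC)
cv2.imwrite("pics/w14.png",np.vstack([a,b[:, :700]]))
togo(o,tgt("drive",.2),pf[2])
E
```

```text
11.2 [ 0.46624991 -0.11813131  0.20661973] [ 0.33180333 -0.06555193 -0.44835191] [ 0.56181754 -0.04642899  0.09      ] [ 0.57230643 -0.13360114  0.11      ]
turn(5deg units) 1 [0.04 0.01 0.01] d in cur tool mm [  6.7 -85.4  83.5] d in new tool mm [  6.6 -85.2  83.8]
turn(5deg units) -1 [-3.596e+01 -1.000e-02  1.000e-02] d in cur tool mm [  6.7 -85.4  83.5] d in new tool mm [  6.6  85.2 -83.8]
```

View pics/w14.png

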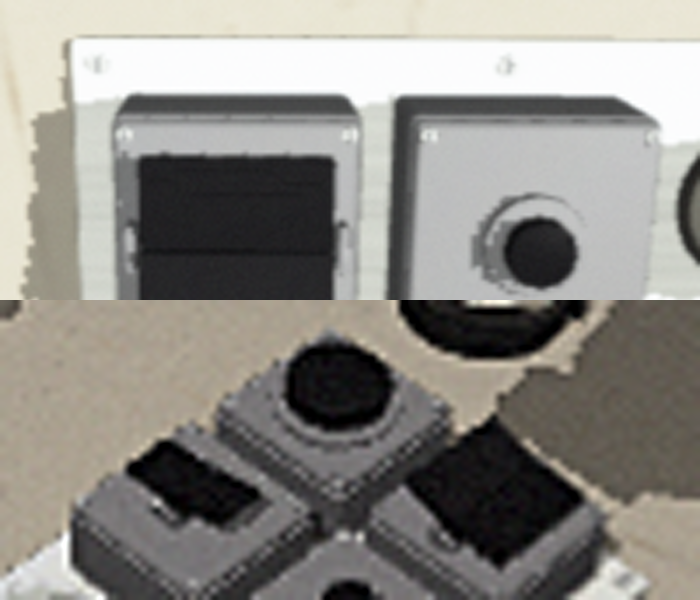

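Call:
send_rows(
  deltas=[
    {"dx":0,"dy":-30,"dz":29,"ax":0,"ay":0,"az":0,"fingers":0},
    {"dx":0,"dy":-30,"dz":29,"ax":0,"ay":0,"az":0,"fingers":0},
    {"dx":0,"dy":-25.3,"dz":25.7,"ax":0,"ay":0,"az":0,"fingers":0},
    {"dx":0,"dy":0,"dz":0,"ax":0,"ay":0,"az":0,"fingers":0},
    {"dx":0,"dy":0,"dz":0,"ax":0,"ay":0,"az":0,"fingers":0},
  ],
)

```text
clock: 11.92
tool_pos: [0.5609, -0.0465, 0.2056]
orientation: [108.7, 89.9, -168.8]
force: [-0.0, -1.0, 0.8]
opening: -0.0003
```

```bash
cat >land.py <<'E'
from h import *;from plant import ctrl
import sys
o=ctrl.get_obs();s=ctrl.snapshot("wrist");print(o["clock"],o["tool_pos"],o["force"])
c=np.linalg.inv(np.array(s["hand_eye"]));s["R"]=c[:3,:3];s["t"]=c[:3,3]
M=Ro.from_euler("xyz",o["orientation"],degrees=True)
k=4;im=cv2.resize(s["image"][100:235,160:350],None,fx=k,fy=k,interpolation=cv2.INTER_CUBIC)
z=float(sys.argv[2])
for a in(-.0095,0,.0095):
    X=M.inv().apply(np.array([*o["tool_pos"][:2],z])-o["tool_pos"])+[0,a,0]
    u=(proj(s,X)[0]-[160,100]+.5)*k;cv2.circle(im,tuple(map(int,u)),3,(0,0,255),-1)
cv2.imwrite(sys.argv[1],im);togo(o,tgt(sys.argv[3],z),pf[2])
E
python3 land.py pics/w15.png .068 drive
```

```text
11.925 [ 0.5609258  -0.04652823  0.20563033] [-0.04467665 -1.04639946  0.79016117]
turn(5deg units) 1 [ 0.04 -0.01 -0.03] d in cur tool mm [137.6  -1.2   0.3] d in new tool mm [137.6  -0.9   0.2]
turn(5deg units) -1 [-3.596e+01  4.000e-02 -1.000e-02] d in cur tool mm [137.6  -1.2   0.3] d in new tool mm [137.6   0.9  -0.2]
```

View pics/w15.png

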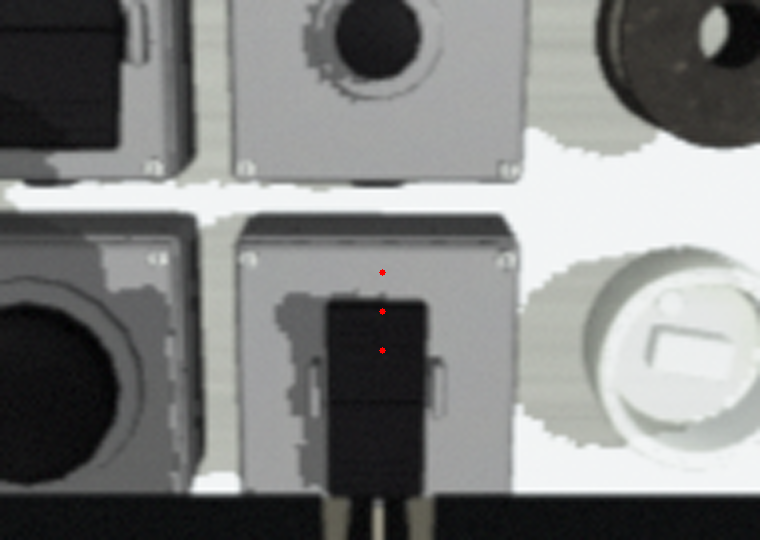

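Call:
send_rows(
  deltas=[
    {"dx":40,"dy":-2.5,"dz":0,"ax":0,"ay":0,"az":0,"fingers":0},
    {"dx":45,"dy":0,"dz":0,"ax":0,"ay":0,"az":0,"fingers":0},
    {"dx":30,"dy":0,"dz":0,"ax":0,"ay":0,"az":0,"fingers":0},
    {"dx":10,"dy":0,"dz":0,"ax":0,"ay":0,"az":0,"fingers":0},
    {"dx":2,"dy":0,"dz":0,"ax":0,"ay":0,"az":0,"fingers":0},
    {"dx":2,"dy":0,"dz":0,"ax":0,"ay":0,"az":0,"fingers":0},
    {"dx":2,"dy":0,"dz":0,"ax":0,"ay":0,"az":0,"fingers":0},
  ],
)

```text
clock: 12.85
tool_pos: [0.5649, -0.0466, 0.077]
orientation: [-70.8, 89.9, 11.7]
force: [-0.5, 0.2, -0.3]
opening: 0.0005
```

Call:
send_rows(
  deltas=[
    {"dx":2,"dy":0,"dz":0,"ax":0,"ay":0,"az":0,"fingers":0},
    {"dx":2,"dy":0,"dz":0,"ax":0,"ay":0,"az":0,"fingers":0},
    {"dx":1,"dy":0,"dz":0,"ax":0,"ay":0,"az":0,"fingers":0},
  ],
)

```text
clock: 13.22
tool_pos: [0.5639, -0.0467, 0.071]
orientation: [97.8, 90.0, -179.7]
force: [-1.7, 1.0, 2.4]
opening: 0.0004
```

Contact with the drive rocker, at the same height as the mains. I'll go on down to the end stop.

Call:
send_rows(
  deltas=[
    {"dx":2,"dy":0,"dz":0,"ax":0,"ay":0,"az":0,"fingers":0},
    {"dx":2,"dy":0,"dz":0,"ax":0,"ay":0,"az":0,"fingers":0},
    {"dx":1,"dy":0,"dz":0,"ax":0,"ay":0,"az":0,"fingers":0},
  ],
)

```text
clock: 13.6
tool_pos: [0.564, -0.0468, 0.0657]
orientation: [111.4, 90.0, -166.0]
force: [-1.0, 0.3, 2.5]
opening: 0.0003
```

Call:
send_rows(
  deltas=[
    {"dx":1,"dy":0,"dz":0,"ax":0,"ay":0,"az":0,"fingers":0},
    {"dx":1,"dy":0,"dz":0,"ax":0,"ay":0,"az":0,"fingers":0},
    {"dx":0,"dy":0,"dz":0,"ax":0,"ay":0,"az":0,"fingers":0},
  ],
)

```text
clock: 13.98
tool_pos: [0.564, -0.0467, 0.064]
orientation: [98.2, 90.0, -179.2]
force: [-2.9, 0.3, 3.8]
opening: 0.0011
```

Call:
send_rows(
  deltas=[
    {"dx":1,"dy":0,"dz":0,"ax":0,"ay":0,"az":0,"fingers":0},
    {"dx":0,"dy":0,"dz":0,"ax":0,"ay":0,"az":0,"fingers":0},
    {"dx":0,"dy":0,"dz":0,"ax":0,"ay":0,"az":0,"fingers":0},
  ],
)

```text
clock: 14.35
tool_pos: [0.564, -0.0467, 0.0634]
orientation: [121.3, 90.0, -156.1]
force: [-4.3, 0.4, 8.7]
opening: 0.0001
```

Call:
send_rows(
  deltas=[
    {"dx":1,"dy":0,"dz":0,"ax":0,"ay":0,"az":0,"fingers":0},
    {"dx":0,"dy":0,"dz":0,"ax":0,"ay":0,"az":0,"fingers":0},
    {"dx":0,"dy":0,"dz":0,"ax":0,"ay":0,"az":0,"fingers":0},
  ],
)

```text
clock: 14.72
tool_pos: [0.564, -0.0467, 0.0632]
orientation: [-125.0, 90.0, -42.4]
force: [-7.8, 1.4, 15.5]
opening: 0.0005
```

Call:
send_rows(
  deltas=[
    {"dx":-15,"dy":0,"dz":0,"ax":0,"ay":0,"az":0,"fingers":0},
    {"dx":-40,"dy":0,"dz":0,"ax":0,"ay":0,"az":0,"fingers":0},
    {"dx":-45,"dy":0,"dz":0,"ax":0,"ay":0,"az":0,"fingers":0},
    {"dx":-40,"dy":0,"dz":0,"ax":0,"ay":0,"az":0,"fingers":0},
    {"dx":0,"dy":-7,"dz":-28,"ax":0,"ay":0,"az":0,"fingers":0},
    {"dx":0,"dy":-7,"dz":-28,"ax":0,"ay":0,"az":0,"fingers":0},
    {"dx":0,"dy":-6,"dz":-29,"ax":0,"ay":0,"az":0,"fingers":0},
    {"dx":0,"dy":0,"dz":0,"ax":0,"ay":0,"az":0,"fingers":0},
    {"dx":0,"dy":0,"dz":0,"ax":0,"ay":0,"az":0,"fingers":0},
  ],
)

```text
clock: 15.85
tool_pos: [0.5732, -0.1335, 0.2022]
orientation: [-68.5, 90.0, 14.0]
force: [0.2, 0.6, 0.3]
opening: 0.0004
```

```bash
python3 land.py pics/w16.png .074 start; python3 - <<'E'
from h import *;from plant import ctrl
s2=ctrl.snapshot("scene")
cv2.imwrite("pics/s16.png",cv2.resize(s2["image"][150:240,255:355],None,fx=6,fy=6,interpolation=cv2.INTER_CUBIC))
E
```

```text
15.85 [ 0.57316183 -0.13348512  0.20215835] [0.16590512 0.60457225 0.34628495]
turn(5deg units) 1 [0.03 0.   0.01] d in cur tool mm [128.2   0.9  -0.3] d in new tool mm [128.2   0.8  -0.2]
turn(5deg units) -1 [-3.597e+01 -1.000e-02  0.000e+00] d in cur tool mm [128.2   0.9  -0.3] d in new tool mm [128.2  -0.8   0.2]
```

View pics/w16.png

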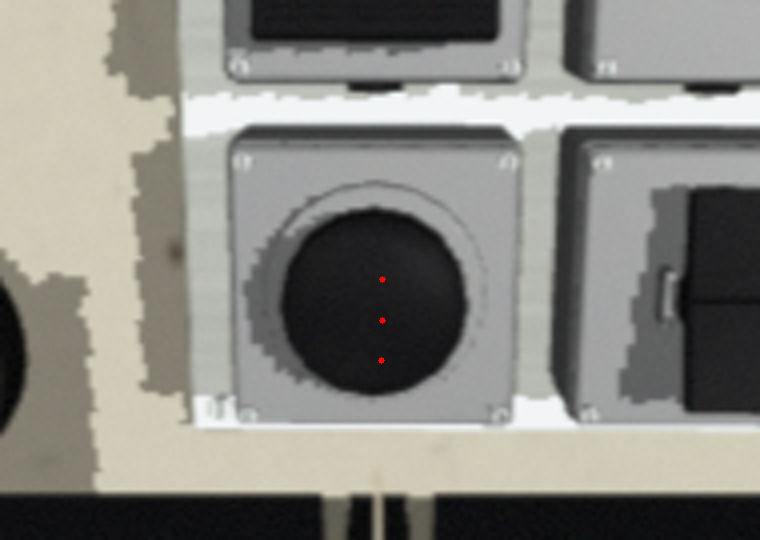

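View pics/s16.png

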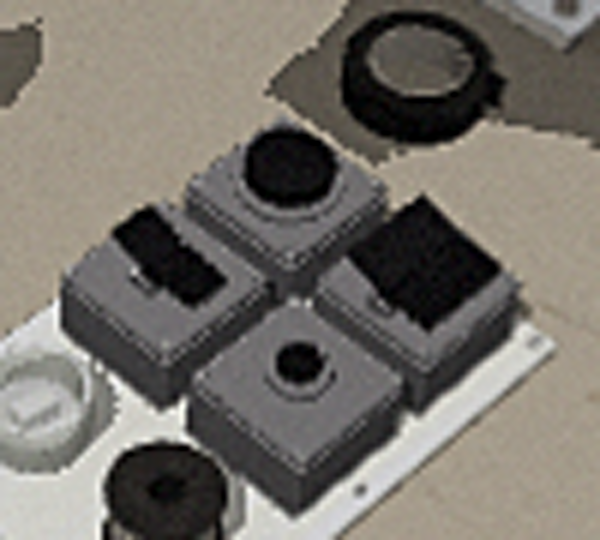

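Call:
send_rows(
  deltas=[
    {"dx":30,"dy":4,"dz":-2,"ax":0,"ay":0,"az":0,"fingers":0},
    {"dx":45,"dy":0,"dz":0,"ax":0,"ay":0,"az":0,"fingers":0},
    {"dx":30,"dy":0,"dz":0,"ax":0,"ay":0,"az":0,"fingers":0},
    {"dx":10,"dy":0,"dz":0,"ax":0,"ay":0,"az":0,"fingers":0},
    {"dx":3,"dy":0,"dz":0,"ax":0,"ay":0,"az":0,"fingers":0},
    {"dx":2,"dy":0,"dz":0,"ax":0,"ay":0,"az":0,"fingers":0},
    {"dx":2,"dy":0,"dz":0,"ax":0,"ay":0,"az":0,"fingers":0},
  ],
)

```text
clock: 16.82
tool_pos: [0.5695, -0.135, 0.081]
orientation: [-80.5, 89.9, 2.0]
force: [0.2, -0.9, -0.2]
opening: 0.0004
```

Call:
send_rows(
  deltas=[
    {"dx":2,"dy":0,"dz":0,"ax":0,"ay":0,"az":0,"fingers":0},
    {"dx":2,"dy":0,"dz":0,"ax":0,"ay":0,"az":0,"fingers":0},
    {"dx":0,"dy":0,"dz":0,"ax":0,"ay":0,"az":0,"fingers":0},
  ],
)

```text
clock: 17.2
tool_pos: [0.5686, -0.1351, 0.0758]
orientation: [92.9, 90.0, 175.4]
force: [0.6, 0.8, -0.9]
opening: 0.0003
```

Call:
send_rows(
  deltas=[
    {"dx":2,"dy":0,"dz":0,"ax":0,"ay":0,"az":0,"fingers":0},
    {"dx":2,"dy":0,"dz":0,"ax":0,"ay":0,"az":0,"fingers":0},
    {"dx":0,"dy":0,"dz":0,"ax":0,"ay":0,"az":0,"fingers":0},
  ],
)

```text
clock: 17.58
tool_pos: [0.5687, -0.1351, 0.0718]
orientation: [108.7, 90.0, -168.8]
force: [-0.4, 0.5, -0.4]
opening: 0.0006
```

Call:
send_rows(
  deltas=[
    {"dx":2,"dy":0,"dz":0,"ax":0,"ay":0,"az":0,"fingers":0},
    {"dx":1,"dy":0,"dz":0,"ax":0,"ay":0,"az":0,"fingers":0},
    {"dx":0,"dy":0,"dz":0,"ax":0,"ay":0,"az":0,"fingers":0},
  ],
)

```text
clock: 17.95
tool_pos: [0.5688, -0.1351, 0.069]
orientation: [-116.5, 90.0, -33.9]
force: [-0.0, 0.3, 1.8]
opening: 0.0005
```

Call:
send_rows(
  deltas=[
    {"dx":1,"dy":0,"dz":0,"ax":0,"ay":0,"az":0,"fingers":0},
    {"dx":1,"dy":0,"dz":0,"ax":0,"ay":0,"az":0,"fingers":0},
    {"dx":0,"dy":0,"dz":0,"ax":0,"ay":0,"az":0,"fingers":0},
  ],
)

```text
clock: 18.32
tool_pos: [0.5688, -0.1351, 0.067]
orientation: [-100.3, 90.0, -17.8]
force: [0.2, -0.3, 2.6]
opening: 0.0004
```

Spring force is building as expected. I'll press on to the stop.

Call:
send_rows(
  deltas=[
    {"dx":2,"dy":0,"dz":0,"ax":0,"ay":0,"az":0,"fingers":0},
    {"dx":1,"dy":0,"dz":0,"ax":0,"ay":0,"az":0,"fingers":0},
    {"dx":0,"dy":0,"dz":0,"ax":0,"ay":0,"az":0,"fingers":0},
  ],
)

```text
clock: 18.7
tool_pos: [0.5688, -0.1351, 0.064]
orientation: [-147.4, 90.0, -64.9]
force: [-0.7, 0.2, 3.8]
opening: 0.0006
```

Call:
send_rows(
  deltas=[
    {"dx":1,"dy":0,"dz":0,"ax":0,"ay":0,"az":0,"fingers":0},
    {"dx":1,"dy":0,"dz":0,"ax":0,"ay":0,"az":0,"fingers":0},
    {"dx":0,"dy":0,"dz":0,"ax":0,"ay":0,"az":0,"fingers":0},
  ],
)

```text
clock: 19.08
tool_pos: [0.5689, -0.1351, 0.0634]
orientation: [-105.6, 90.0, -23.0]
force: [-3.1, 1.8, 15.5]
opening: 0.0007
```

Call:
send_rows(
  deltas=[
    {"dx":1,"dy":0,"dz":0,"ax":0,"ay":0,"az":0,"fingers":0},
    {"dx":0,"dy":0,"dz":0,"ax":0,"ay":0,"az":0,"fingers":0},
    {"dx":0,"dy":0,"dz":0,"ax":0,"ay":0,"az":0,"fingers":0},
  ],
)

```text
clock: 19.45
tool_pos: [0.569, -0.1351, 0.0631]
orientation: [-104.2, 89.9, -21.6]
force: [-6.6, 3.4, 22.2]
opening: 0.0005
```

Call:
send_rows(
  deltas=[
    {"dx":0,"dy":0,"dz":0,"ax":0,"ay":0,"az":0,"fingers":0},
    {"dx":0,"dy":0,"dz":0,"ax":0,"ay":0,"az":0,"fingers":0},
    {"dx":0,"dy":0,"dz":0,"ax":0,"ay":0,"az":0,"fingers":0},
    {"dx":0,"dy":0,"dz":0,"ax":0,"ay":0,"az":0,"fingers":0},
  ],
)

```text
clock: 19.95
tool_pos: [0.569, -0.1351, 0.0631]
orientation: [-104.2, 89.9, -21.6]
force: [-6.5, 2.3, 21.0]
opening: 0.0001
```

```bash
python3 - <<'E'
from h import *;from plant import ctrl
s2=ctrl.snapshot("scene");o=ctrl.get_obs();print(o["clock"],o["force"],o["tool_pos"])
cv2.imwrite("pics/s17.png",cv2.resize(s2["image"][140:240,230:360],None,fx=5.5,fy=5.5,interpolation=cv2.INTER_CUBIC))
E
```

```text
20.0 [-6.12952826  2.39520076 21.51551229] [ 0.56900077 -0.13510598  0.06314261]
```

View pics/s17.png

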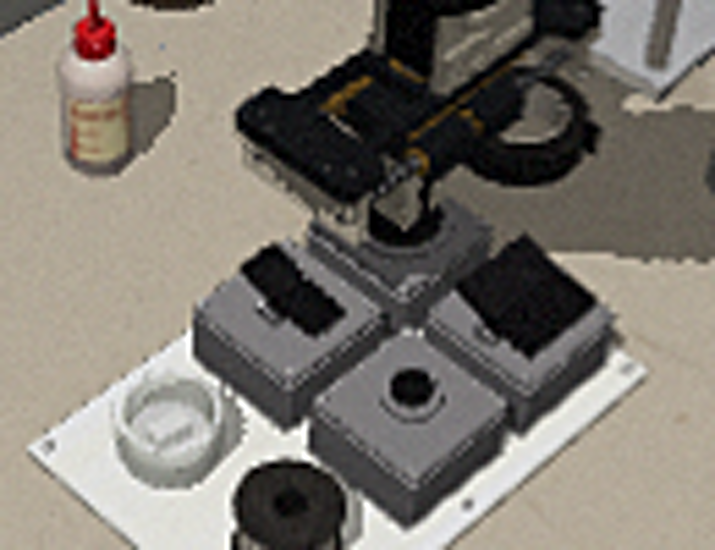

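The picture shows the fingertip on the start button at about (405,215). Both rockers have their near end down, the stop button is free, and the spool, cup and bottle are where they stood. I'm handing in.

```bash
python3 -c "
from plant import ctrl
print(ctrl.close_job())"
```

```text
the job is handed in; nothing more can be done
None
```

I tipped the mains rocker on, then the drive rocker, then pressed the start button to its stop. I handed the job in at about 20 s with the closed fingers still holding the button down.

**Rockers:** each one moved about 8 mm at 2–3 N, then met its end stop, where I pushed to about 15 N. The last scene picture shows both with the near end down.

**Start button:** it travelled about 8 mm with the spring force rising to about 4 N, then met its stop. The last reading was about 21.5 N upwards on the fingertips.

**Stop button and loose things:** the stop button looked up in the last picture. The spool, cup and oil bottle stood where they were. I did not check the mouse, lens boot, stepper, tape roll or carton at the end, but the arm went nowhere near them at low height.

**What disagreed:**
- **Finger length:** contact with all three switches came about 25 mm lower in the reported tool height than the stated fingertip length gives. The closed fingertips appear to end at about the TCP. My first try at the mains rocker therefore stopped short without moving it, and I then lowered in small steps until the force showed contact.
- **Box height:** camera fits put the tops of the switch boxes about 4 to 13 mm lower than stated. I relied on contact force for height instead.

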